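# Load a flanged dispensing barrel into its slotted holder

### The arm

A 6-joint arm with a two-finger parallel gripper is mounted at the origin on a cart in front of the work surface, level with it; the furniture and walls round the work are solid. World frame = base frame: x ahead of the robot, y to its left, z up, the work surface at z = 0. Lengths are in m, angles in rad, forces in N, time in s.
With the tool pointing down it reaches from about 0.3 to 0.775 m from the base axis. Payload 14.6 kg.
Tool frame: the origin (TCP) lies midway between the tips of the shut fingers; the grasp point (between the pads) lies 19 mm behind it; y points along the fingers, x is the direction in which the jaws open and shut, and the axes are right-handed (so a half turn about y gives the same grasp; the last joint's range is limited). The gripper opens to 94 mm and grips with 3 to 60 N. Pads are 16 mm wide; open, the fingers measure 119 mm over their backs; the gripper's body (75 mm by 177 mm) begins 78 mm behind the grasp point.
Start: joints at [1.095, 0.3, 1.521, -0, 1.321, -0.067], TCP at [0.219, 0.505, 0.205] pointing down, gripper open.
Joint ranges: [-3.03, 3.03], [-0.79, 2.21], [0.23, 2.52], [-1.04, 4.18], [0, 3.07], [-2.55, 2.55]. Speed limits (rad/s): [2.22, 2.22, 2.57, 3.14, 3.14, 3.14].

### API

Orientations are given as a 3x3 rotation matrix whose columns are the frame's x, y, z axes.
In Python, from plant import manip gives the robot as it stands.
- The arm moves only by the tool send_rows, never from a script. Its argument "targets" is a list of rows, each an object of numbers: "hand": the opening, from 0 (shut) to 1 (fully open); "x", "y", "z": the shift along the tool's x, y, z in m; "rx", "ry", "rz": the turn, a rotation vector about the tool's x, y, z in degrees. A call has 1 to 20 rows; each row shifts and turns the commanded pose from where the row before left it, along the tool's axes as they then stand; what a row does not reach is not made up. A row lasts 1/10 s, in which the tool goes at most 50 mm and 8.59 degrees, less where a joint would pass 70% of its speed; a pose out of reach is approached as far as the arm can. A call is refused whole if a number of a shift passes 0.05 or a number of a turn 8.59, either way. A call with a gripper value outside its range is refused whole. The fingers move at their own pace and stop on an object; "squeeze" is the grip in N (left out, the last holds). Time passes only in rows, so rows that do not move let the fingers close. It gives the time, the measured TCP pose, the force and the opening at its end, in the units of the state.
- manip.get_obs(): the state, without advancing time (a new reading comes with each control period).
- manip.capture(name): name is "side" or "top" or "wrist"; returns the picture (420x560x3 uint8, blue, green, red); there is no depth.
- manip.camera_model(name): a dict with "vertical_fov" (degrees; the focal length in pixels is half the picture's height over the tangent of half this angle, whatever the lens; pixels are square), "cx", "cy" (the principal point, pixels), "R" (3x3) and "t" (3): a world point X has camera coordinates R X + t. Camera axes: x right, y down, z forward; pixel columns grow to the right and rows downward; lengths in m; the calibration is good to about 2 mm. A picture is of the moment at which its call begins: read the wrist's pose just before it. camera_model takes no time and is no camera call; for the wrist camera it gives the pose at the moment of the call.
- manip.finish_job(): hands the job in, once; it reports no verdict.
The state is a dict: "clock": time; "q": joint angles; "joint_vel": joint speeds; "effort": joint torques, N m; "ee_pos": TCP position; "tcp_rot": TCP orientation; "ft_force": force on the tool from outside, world axes, zero at the start; "torque": the same for the moment, N m; "gripper_width": opening from 0.0 (shut) to 1.0 (fully open).
Only numpy, scipy, OpenCV 4.12 (cv2) and the standard library are available. Lean on these libraries where they do the work, as an engineer would, in place of code of your own. Each camera call takes 0.05 s, during which the arm holds its last target. There are 200 camera calls.

### The job

Take the dispensing barrel with the blue cap out of the parking rack and slide it, upright, sideways into the slot of the aluminium holder so that its white flange runs between the plate and the blue lips, and press it gently past the spring balls until it is fully home against the stop with the red pin pushed in. Where the stop stands inside the slot differs each time, so find it by feel with a gentle push (some 10 N is plenty): the contact forces of the holder on the barrel must never add up to more than 30 N. Let go of it there, and leave the barrel with the orange cap standing in the rack.

Things in the scene. Friction and masses are not known exactly. Their poses are not given: they have to be found in the camera images.
- barrel_blue: barrel to load, round about its z axis; origin at the nozzle tip (lowest point), z up along it. Upwards: nozzle 8 mm diameter to z 12 mm; clear barrel 24 mm diameter, 12 to 72; white flange 42 mm diameter, 72 to 78; blue ribbed cap 20 mm diameter (grip here), 78 to 122 mm. 40 to 85 g. At the start it hangs by its flange in a rack hole, nozzle tip 6 mm above the bench
- barrel_orange: a barrel of the same shape and size with an orange cap, hanging in the other rack hole; leave it there
- rack: fixed white block 70 (x) x 160 (y) x 78 mm high on a thin steel foot; origin at the centre of its underside. Two vertical through holes of 27 mm diameter at y = -40 and +40 mm of its own frame. A barrel must be raised by 75 mm to come out
- holder: fixed aluminium holder on a dark base 140 x 100 x 10 mm, all below z 110 mm; origin at the bench below the slot, own +x = the way a barrel is slid in. Its level plate (top face z 95 mm, 6 mm thick) has a slot 27 mm wide along y = 0, open to -x, from x -36 to +35 mm. On it, from x -36 mm on, two cheeks 45 mm apart and over them two blue lips 28 mm apart, z 104 to 107 mm: a groove for the flange
- slot_mouth (a point): point on the slot's centre line at the level of the plate's top face (z 95 mm), x = -36 mm of the holder, where the lips begin; axes as the holder's. In front of it, for 16 mm towards -x, slot and cheeks flare out as a funnel without lips. The groove between plate and lips is 9 mm high, the flange 6 mm
- slot_end (a point): point on the slot's centre line at plate top level, x = +35 mm of the holder: inner end of the slot. A black stop is clamped in the groove anywhere in a 24 mm range: home, the barrel's axis is 17 to 41 mm short of here. Two sprung steel balls in the cheeks, 6 mm in front of the home axis, stick out 2.5 mm: the flange's widest part needs about 3 N to pass; then the hard stop, a steep rise
- home_pin (a joint): the red sprung pin in the stop: 0 = out (4 mm proud of the stop), 0.004 m = pushed flush, as it is when the barrel is home; its spring is weak (under 1 N)
Mind the look-alikes: they are no part of the job. There is more than one size of the holder; the job needs the largest.

How it is judged:
On the way, in this order (a step that is already met when the one before it is completed fails the run):
1. the blue-capped barrel has been lifted clear of the rack (height (world z) of barrel_blue above 0.08 m and contact force between barrel_blue and rack below 0.05 N), for 0.1 s.
2. its flange is in the groove of the holder, the barrel upright in the slot (x of barrel_blue in the frame of holder between -0.035 and 0.025 m and y of barrel_blue in the frame of holder between -0.005 and 0.005 m and z of barrel_blue in the frame of holder between 0.019 and 0.029 m), for 0.1 s.
At the end, for the whole second after the job is handed in: The blue-capped barrel hangs released and at rest in the holder's slot, upright within 0.12 rad, its flange between plate and lips, pushed home so that the red pin is pressed in by more than 2.5 of its 4 mm; the orange-capped barrel still stands in its rack hole, moved less than 15 mm (value of joint home_pin above 0.0025 m and x of barrel_blue in the frame of holder between -0.01 and 0.022 m and y of barrel_blue in the frame of holder between -0.005 and 0.005 m and z of barrel_blue in the frame of holder between 0.019 and 0.029 m and angle between barrel_blue's own z axis and vertical below 0.12 rad and linear speed of barrel_blue below 0.02 m/s and angle between barrel_orange's own z axis and vertical below 0.15 rad and distance of barrel_orange from where it was at the start of the episode below 0.015 m); the robot touches nothing.
It fails at once if the contact forces between the barrel and the holder (sides, balls and stop) add up to more than 30 N (contact force between barrel_blue and holder above 30 N).
It fails at once if the orange-capped barrel is lifted or pushed out of its place (distance of barrel_orange from where it was at the start of the episode above 0.03 m).
It also fails if it takes over 51 s, if anything falls off the work surface, if the arm or the gripper's body presses on something with over 40 N, if the wrist force passes 120 N, or if a joint passes its speed limit or range.

## Working session

There is one attempt and no reset: what is moved stays moved. The work goes in short steps, Python scripts to look and compute and a tool call to move; the robot and the scene stay as the last step left them, time stands still between calls to the robot, and variables do not carry over. Pictures are saved under pics/ and viewed, about 8 in all and at most 12, crops included, and the job is handed in when it is done.

Besides the shell and the picture viewer there is one more tool, called after "Request:" as name([rows], argument=value, ...), one row to a line, values as JSON. send_rows: Moves the arm, as the interface text tells. Its arguments: {"type":"object","properties":{"targets":{"type":"array"},"squeeze":{"type":"number"}},"required":["targets"]}

```bash
mkdir -p pics; ls
python3 - <<'E'
from plant import manip
import cv2,numpy as np
o=manip.get_obs()
for k,v in o.items(): print(k,np.round(v,4).tolist())
a=manip.capture("top");b=manip.capture("side")
cv2.imwrite("pics/top0.png",a);cv2.imwrite("pics/side0.png",b)
for n in("top","side"):
    m=manip.camera_model(n);print({k:np.round(v,4).tolist() if not isinstance(v,str) else v for k,v in m.items()})
E
```

```text
pics
clock 0.0
q [1.0954, 0.3005, 1.5216, -0.0, 1.3207, -0.0666]
joint_vel [-0.001, -0.0015, -0.001, 0.0002, -0.0002, 0.0016]
effort [-0.0002, -53.1809, -35.2745, 0.0708, 0.0245, -0.0001]
ee_pos [0.2185, 0.5045, 0.2049]
tcp_rot [[0.3975, -0.0005, -0.9176], [0.9176, -0.001, 0.3975], [-0.0011, -1.0, 0.0001]]
ft_force [0.5634, -0.3722, 0.7319]
torque [-0.0687, 0.0251, -0.0212]
gripper_width 1.0017
{'vertical_fov': 49.9617, 'cx': 275.3045, 'cy': 207.1329, 'R': [[0.0192, -0.9997, 0.015], [-0.9985, -0.02, -0.0519], [0.0521, -0.014, -0.9985]], 't': [-0.064, 0.5478, 0.8962]}
{'vertical_fov': 56.1275, 'cx': 279.8139, 'cy': 213.7975, 'R': [[0.9982, 0.06, 0.01], [0.0349, -0.4308, -0.9018], [-0.0498, 0.9005, -0.4321]], 't': [-0.5125, 0.0274, 0.952]}
```

View pics/top0.png

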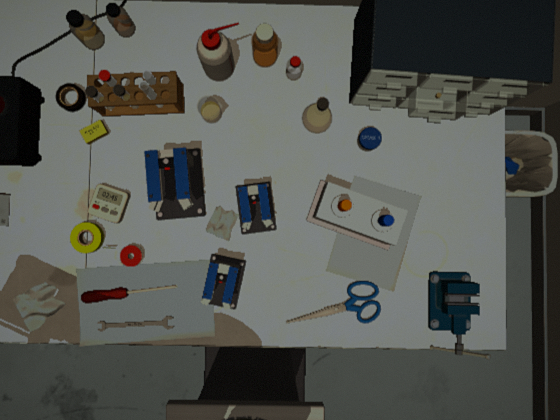

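View pics/side0.png

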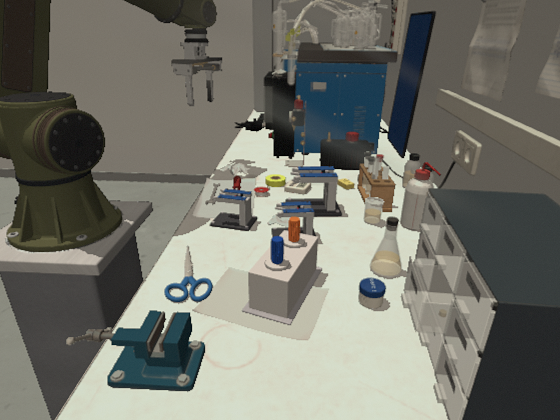

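The top view shows three holders: the large one at (175,182), a medium one at (255,205) and a small one at (223,278). The rack's caps are orange at (345,203) and blue at (386,220). Other blue things are a jar lid at (370,138), scissors at (365,300) and a vise at (455,300). Next is one close crop of the large holder and the rack.

Run:
```python
import cv2,numpy as np
a=cv2.imread("pics/top0.png")
g=lambda im:np.clip(255*(im/255.)**0.6,0,255).astype(np.uint8)
c=cv2.resize(a[130:235,130:220],None,fx=5,fy=5,interpolation=cv2.INTER_CUBIC)
d=cv2.resize(a[170:255,300:415],None,fx=3,fy=3,interpolation=cv2.INTER_CUBIC)
o=np.zeros((525,450+345,3),np.uint8);o[:,:450]=g(c);o[:255,450:]=g(d)
cv2.imwrite("pics/crop0.png",o)
```

```text
(no output)
```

View pics/crop0.png

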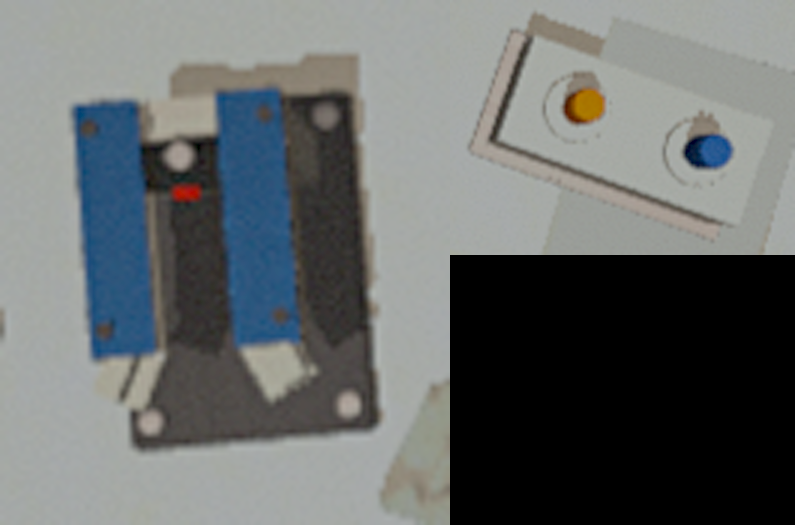

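The crop confirms it. The large holder opens toward the robot (down in the image), with the red pin near the far end. The blue-capped barrel is in the right-hand rack hole. Next I measure both.

```bash
cat > h.py <<'E'
import cv2,numpy as np
def ray(m,uv,z):
    f=210/np.tan(np.radians(m["vertical_fov"])/2);R=np.array(m["R"]);t=np.array(m["t"])
    uv=np.atleast_2d(uv).astype(float)
    d=np.c_[(uv[:,0]-m["cx"])/f,(uv[:,1]-m["cy"])/f,np.ones(len(uv))]@R
    C=-R.T@t
    return C+d*((z-C[2])/d[:,2])[:,None]
def blue(im):
    h=cv2.cvtColor(im,cv2.COLOR_BGR2HSV);return cv2.inRange(h,(100,120,50),(125,255,255))
def blobs(mask,box,amin=30):
    u0,u1,v0,v1=box;mm=np.zeros_like(mask);mm[v0:v1,u0:u1]=mask[v0:v1,u0:u1]
    cs=cv2.findContours(mm,cv2.RETR_EXTERNAL,cv2.CHAIN_APPROX_NONE)[0]
    return sorted([c for c in cs if cv2.contourArea(c)>amin],key=lambda c:c[:,0,0].mean())
E
cat > meas.py <<'E'
from h import *
from plant import manip
import sys
def lips(im,m):
    out=[]
    for c in blobs(blue(im),(135,212,135,228),200):
        P=ray(m,c[:,0,:],.107)[:,:2]
        (cx,cy),(w,h),a=cv2.minAreaRect((P*1000).astype(np.float32))
        b=cv2.boxPoints(((cx,cy),(w,h),a)); e=b[np.argsort(-b[:,0])]
        far=e[:2].mean(0);near=e[2:].mean(0)
        out.append((far,near,min(w,h),max(w,h)))
        print("lip far",far.round(1),"near",near.round(1),"size",round(w,1),round(h,1))
    far=(out[0][0]+out[1][0])/2;near=(out[0][1]+out[1][1])/2
    d=far-near;print("mid far",far.round(1),"near",near.round(1),"yaw deg",np.degrees(np.arctan2(d[1],d[0])))
if __name__=="__main__":
    im=cv2.imread("pics/top0.png");m=manip.camera_model("top");lips(im,m)
    for nm,mask,box in(("blue",blue(im),(370,402,200,240)),("orange",cv2.inRange(cv2.cvtColor(im,cv2.COLOR_BGR2HSV),(8,150,80),(25,255,255)),(330,362,185,225))):
        for c in blobs(mask,box):
            print(nm,cv2.boundingRect(c),"as top",ray(m,c[:,0].mean(0),.128).round(4),"mid",ray(m,c[:,0].mean(0),.106).round(4))
E
python3 meas.py
```

```text
lip far [643.1 177.3] near [551.7 167.3] size 92.0 23.0
lip far [648.8 125.5] near [556.4 115.5] size 92.9 23.4
mid far [646.  151.4] near [554.1 141.4] yaw deg 6.1706405
blue (383, 215, 11, 11) as top [[ 0.5242 -0.252   0.128 ]] mid [[ 0.5249 -0.2578  0.106 ]]
orange (341, 199, 11, 12) as top [[ 0.55   -0.1765  0.128 ]] mid [[ 0.5513 -0.1803  0.106 ]]
```

Request:
send_rows([
  {"ry":-7.4},
  {"ry":-7.4},
  {"ry":-7.4},
  {"ry":-7.4},
  {"x":-0.02,"z":-0.006},
  {"x":-0.04,"z":-0.012},
  {"x":-0.049,"z":-0.0139},
  {"x":-0.049,"z":-0.0139},
  {"x":-0.049,"z":-0.0139},
  {"x":-0.049,"z":-0.0139},
  {"x":-0.049,"z":-0.0139},
  {"x":-0.049,"z":-0.0139},
  {"x":-0.049,"z":-0.0139},
  {"x":-0.049,"z":-0.0139},
  {"x":-0.049,"z":-0.0139},
  {"x":-0.049,"z":-0.0139},
  {"x":-0.049,"z":-0.0139},
  {"x":-0.049,"z":-0.0139},
  {"x":-0.049,"z":-0.0139},
  {"x":-0.049,"z":-0.0139},
])

```text
schema error: expected keys hand, x, y, z, rx, ry, rz
```

Request:
send_rows([
  {"hand":1,"x":0,"y":0,"z":0,"rx":0,"ry":-7.4,"rz":0},
  {"hand":1,"x":0,"y":0,"z":0,"rx":0,"ry":-7.4,"rz":0},
  {"hand":1,"x":0,"y":0,"z":0,"rx":0,"ry":-7.4,"rz":0},
  {"hand":1,"x":0,"y":0,"z":0,"rx":0,"ry":-7.4,"rz":0},
  {"hand":0.7,"x":-0.02,"y":0,"z":-0.006,"rx":0,"ry":0,"rz":0},
  {"hand":0.7,"x":-0.04,"y":0,"z":-0.012,"rx":0,"ry":0,"rz":0},
  {"hand":0.7,"x":-0.049,"y":0,"z":-0.0139,"rx":0,"ry":0,"rz":0},
  {"hand":0.7,"x":-0.049,"y":0,"z":-0.0139,"rx":0,"ry":0,"rz":0},
  {"hand":0.7,"x":-0.049,"y":0,"z":-0.0139,"rx":0,"ry":0,"rz":0},
  {"hand":0.7,"x":-0.049,"y":0,"z":-0.0139,"rx":0,"ry":0,"rz":0},
  {"hand":0.7,"x":-0.049,"y":0,"z":-0.0139,"rx":0,"ry":0,"rz":0},
  {"hand":0.7,"x":-0.049,"y":0,"z":-0.0139,"rx":0,"ry":0,"rz":0},
  {"hand":0.7,"x":-0.049,"y":0,"z":-0.0139,"rx":0,"ry":0,"rz":0},
  {"hand":0.7,"x":-0.049,"y":0,"z":-0.0139,"rx":0,"ry":0,"rz":0},
  {"hand":0.7,"x":-0.049,"y":0,"z":-0.0139,"rx":0,"ry":0,"rz":0},
  {"hand":0.7,"x":-0.049,"y":0,"z":-0.0139,"rx":0,"ry":0,"rz":0},
  {"hand":0.7,"x":-0.049,"y":0,"z":-0.0139,"rx":0,"ry":0,"rz":0},
  {"hand":0.7,"x":-0.049,"y":0,"z":-0.0139,"rx":0,"ry":0,"rz":0},
  {"hand":0.7,"x":-0.049,"y":0,"z":-0.0139,"rx":0,"ry":0,"rz":0},
  {"hand":0.7,"x":-0.049,"y":0,"z":-0.0139,"rx":0,"ry":0,"rz":0},
])

```text
clock: 2.1
ee_pos: [0.5056, -0.2041, 0.2052]
tcp_rot: [[-0.107, -0.0, -0.994], [0.994, 0.0, -0.107], [0.0, -1.0, 0.0]]
ft_force: [0.5, 0.4, 1.0]
gripper_width: 0.703
```

Run:
```python
from h import *
from plant import manip
m=manip.camera_model("wrist");im=manip.capture("wrist")
np.save("w1.npy",np.array([0]));cv2.imwrite("pics/w1.png",im)
import pickle;pickle.dump(m,open("w1.pkl","wb"))
print(np.round(-np.array(m["R"]).T@np.array(m["t"]),3),np.round(m["R"],3).tolist())
for c in blobs(blue(im),(0,560,0,420),150):
    print(cv2.boundingRect(c),cv2.contourArea(c),ray(m,c[:,0].mean(0),.128).round(4))
```

```text
[ 0.425 -0.212  0.384] [[-0.106, 0.994, -0.0], [0.955, 0.102, 0.277], [0.275, 0.029, -0.961]]
(111, 0, 30, 40) 404.0 [[ 0.3693 -0.326   0.128 ]]
(131, 40, 10, 41) 187.5 [[ 0.3957 -0.3223  0.128 ]]
(212, 209, 23, 33) 411.5 [[ 0.5174 -0.2515  0.128 ]]
(221, 317, 34, 19) 345.0 [[ 0.6154 -0.2339  0.128 ]]
(237, 8, 67, 86) 3649.0 [[ 0.3813 -0.2265  0.128 ]]
(431, 234, 22, 59) 862.5 [[ 0.5322 -0.0611  0.128 ]]
(466, 233, 23, 59) 789.5 [[ 0.5276 -0.0303  0.128 ]]
(522, 77, 38, 77) 983.5 [[ 0.4036 -0.0118  0.128 ]]
```

View pics/w1.png

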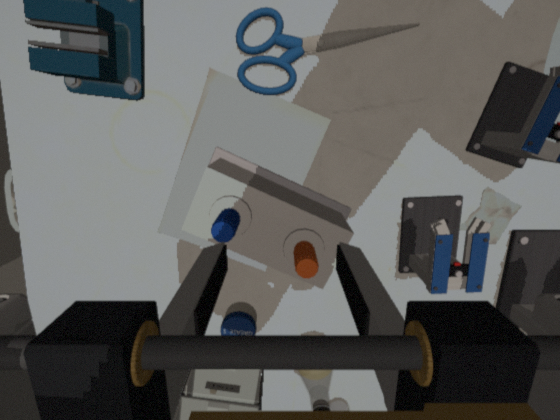

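The wrist view shows the blue cap with its top at about (223,233), and its flange centred at about (231,215). The orange one is at (306,258).

Run:
```python
from h import *
from plant import manip
import pickle
m=pickle.load(open("w1.pkl","rb"));t=manip.camera_model("top")
print("w flange",ray(m,[231,215],.084),"w captop",ray(m,[223,232],.128))
print("t flange",ray(t,[382.3,220.7],.084),"t captop",ray(t,[387.5,220.5],.128))
```

```text
w flange [[ 0.52175391 -0.25145374  0.084     ]] w captop [[ 0.52335119 -0.25148734  0.128     ]]
t flange [[ 0.52391543 -0.25294087  0.084     ]] t captop [[ 0.5232743  -0.25106936  0.128     ]]
```

Request:
send_rows([
  {"hand":0.7,"x":-0.025,"y":0,"z":-0.006,"rx":0,"ry":0,"rz":0},
  {"hand":0.7,"x":-0.024,"y":0,"z":-0.006,"rx":0,"ry":0,"rz":0},
  {"hand":0.7,"x":0,"y":0.03,"z":0,"rx":0,"ry":0,"rz":0},
  {"hand":0.7,"x":0,"y":0.03,"z":0,"rx":0,"ry":0,"rz":0},
  {"hand":0.7,"x":0,"y":0.027,"z":0,"rx":0,"ry":0,"rz":0},
  {"hand":0.7,"x":0,"y":0.02,"z":0,"rx":0,"ry":0,"rz":0},
  {"hand":0.7,"x":0,"y":0,"z":0,"rx":0,"ry":0,"rz":0},
  {"hand":0.7,"x":0,"y":0,"z":0,"rx":0,"ry":0,"rz":0},
  {"hand":0.7,"x":0,"y":0,"z":0,"rx":0,"ry":0,"rz":0},
], squeeze=25)

```text
clock: 3.05
ee_pos: [0.5231, -0.2497, 0.0998]
tcp_rot: [[-0.108, 0.002, -0.994], [0.994, -0.001, -0.108], [-0.001, -1.0, -0.002]]
ft_force: [0.2, 0.1, 0.9]
gripper_width: 0.701
```

Request:
send_rows([
  {"hand":0.1,"x":0,"y":0,"z":0,"rx":0,"ry":0,"rz":0},
  {"hand":0.1,"x":0,"y":0,"z":0,"rx":0,"ry":0,"rz":0},
  {"hand":0.1,"x":0,"y":0,"z":0,"rx":0,"ry":0,"rz":0},
  {"hand":0.1,"x":0,"y":0,"z":0,"rx":0,"ry":0,"rz":0},
  {"hand":0.1,"x":0,"y":0,"z":0,"rx":0,"ry":0,"rz":0},
  {"hand":0.1,"x":0,"y":0,"z":0,"rx":0,"ry":0,"rz":0},
  {"hand":0.1,"x":0,"y":0,"z":0,"rx":0,"ry":0,"rz":0},
  {"hand":0.1,"x":0,"y":0,"z":0,"rx":0,"ry":0,"rz":0},
  {"hand":0.1,"x":0,"y":0,"z":0,"rx":0,"ry":0,"rz":0},
], squeeze=25)

```text
clock: 3.95
ee_pos: [0.5228, -0.2505, 0.0988]
tcp_rot: [[-0.107, 0.001, -0.994], [0.994, -0.002, -0.107], [-0.002, -1.0, -0.001]]
ft_force: [0.1, -6.7, 0.2]
gripper_width: 0.21
```

Request:
send_rows([
  {"hand":0.1,"x":-0.0015,"y":0,"z":0,"rx":0,"ry":0,"rz":0},
  {"hand":0.1,"x":0,"y":0,"z":0,"rx":0,"ry":0,"rz":0},
  {"hand":0.1,"x":0,"y":-0.01,"z":0,"rx":0,"ry":0,"rz":0},
  {"hand":0.1,"x":0,"y":-0.015,"z":0,"rx":0,"ry":0,"rz":0},
  {"hand":0.1,"x":0,"y":-0.02,"z":0,"rx":0,"ry":0,"rz":0},
  {"hand":0.1,"x":0,"y":-0.02,"z":0,"rx":0,"ry":0,"rz":0},
  {"hand":0.1,"x":0,"y":-0.02,"z":0,"rx":0,"ry":0,"rz":0},
  {"hand":0.1,"x":0,"y":-0.02,"z":0,"rx":0,"ry":0,"rz":0},
  {"hand":0.1,"x":0,"y":-0.02,"z":0,"rx":0,"ry":0,"rz":0},
  {"hand":0.1,"x":0,"y":0,"z":0,"rx":0,"ry":0,"rz":0},
  {"hand":0.1,"x":0,"y":0,"z":0,"rx":0,"ry":0,"rz":0},
])

```text
clock: 5.05
ee_pos: [0.5226, -0.2507, 0.2231]
tcp_rot: [[-0.108, -0.0, -0.994], [0.994, 0.0, -0.108], [0.0, -1.0, 0.0]]
ft_force: [0.9, 0.3, -1.5]
gripper_width: 0.211
```

Request:
send_rows([
  {"hand":0.1,"x":0.02,"y":0,"z":-0.0012,"rx":0,"ry":0,"rz":0},
  {"hand":0.1,"x":0.0366,"y":0,"z":-0.0022,"rx":0,"ry":0,"rz":0},
  {"hand":0.1,"x":0.045,"y":0,"z":-0.0027,"rx":0,"ry":0,"rz":0},
  {"hand":0.1,"x":0.045,"y":0,"z":-0.0027,"rx":0,"ry":0,"rz":0},
  {"hand":0.1,"x":0.045,"y":0,"z":-0.0027,"rx":0,"ry":0,"rz":0},
  {"hand":0.1,"x":0.045,"y":0,"z":-0.0027,"rx":0,"ry":0,"rz":0},
  {"hand":0.1,"x":0.045,"y":0,"z":-0.0027,"rx":0,"ry":0,"rz":0},
  {"hand":0.1,"x":0.045,"y":0,"z":-0.0027,"rx":0,"ry":0,"rz":0},
  {"hand":0.1,"x":0.04,"y":0,"z":-0.0024,"rx":0,"ry":0,"rz":0},
  {"hand":0.1,"x":0.02,"y":0,"z":-0.0012,"rx":0,"ry":0,"rz":0},
  {"hand":0.1,"x":0,"y":0,"z":0,"rx":0,"ry":0,"rz":0},
  {"hand":0.1,"x":0,"y":0,"z":0,"rx":0,"ry":0,"rz":0},
])

```text
clock: 6.25
ee_pos: [0.5035, 0.1362, 0.2226]
tcp_rot: [[-0.109, -0.001, -0.994], [0.994, -0.0, -0.109], [-0.0, -1.0, 0.001]]
ft_force: [-0.3, -1.4, -0.5]
gripper_width: 0.207
```

Run:
```python
from h import *
from plant import manip
import pickle
m=manip.camera_model("wrist");im=manip.capture("wrist");pickle.dump(m,open("w2.pkl","wb"))
s=manip.capture("side");t=manip.capture("top");cv2.imwrite("pics/t2.png",t);cv2.imwrite("pics/s2.png",s);cv2.imwrite("pics/w2.png",im)
o=np.hstack([cv2.resize(im,(400,300)),cv2.resize(s[100:310,160:440],(400,300))])
o=np.vstack([o,np.hstack([cv2.resize(t[100:310,60:340],(400,300)),np.zeros((300,400,3),np.uint8)])])
cv2.imwrite("pics/c2.png",o)
print(manip.get_obs()["ee_pos"].round(4) if hasattr(manip.get_obs()["ee_pos"],'round') else manip.get_obs()["ee_pos"])
```

```text
[0.5041 0.1351 0.2232]
```

View pics/c2.png

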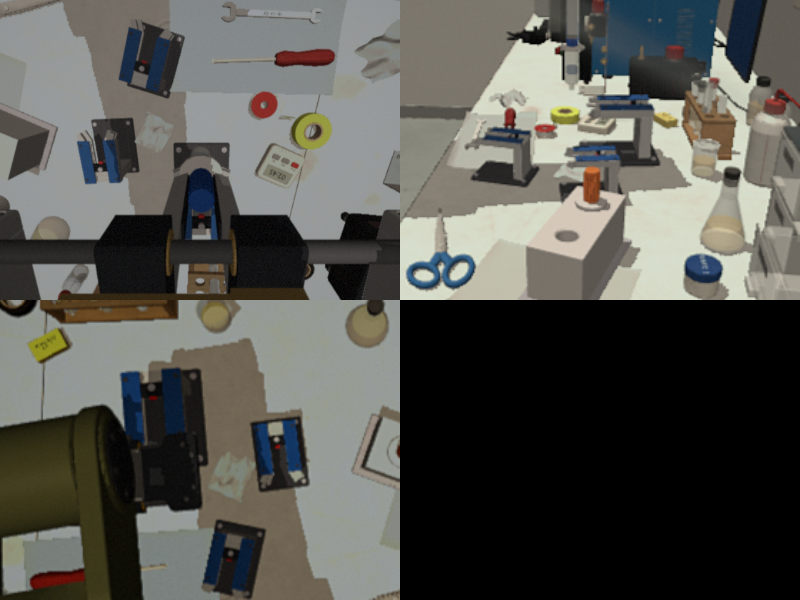

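Request:
send_rows([
  {"hand":0.1,"x":0,"y":0.02,"z":0,"rx":0,"ry":0,"rz":0},
  {"hand":0.1,"x":0,"y":0.025,"z":0,"rx":0,"ry":0,"rz":0},
  {"hand":0.1,"x":0,"y":0.025,"z":0,"rx":0,"ry":0,"rz":0},
  {"hand":0.1,"x":0,"y":0.02,"z":0,"rx":0,"ry":0,"rz":0},
  {"hand":0.1,"x":0,"y":0.015,"z":0,"rx":0,"ry":0,"rz":0},
  {"hand":0.1,"x":0,"y":0,"z":0,"rx":0,"ry":0,"rz":0},
  {"hand":0.1,"x":0,"y":0,"z":0,"rx":0,"ry":0,"rz":0},
  {"hand":0.1,"x":0,"y":0,"z":0,"rx":0,"ry":0,"rz":0},
])

```text
clock: 7.2
ee_pos: [0.5047, 0.1357, 0.1195]
tcp_rot: [[-0.107, 0.002, -0.994], [0.994, 0.0, -0.107], [0.0, -1.0, -0.002]]
ft_force: [-0.2, -0.5, -0.8]
gripper_width: 0.208
```

Run:
```python
from h import *
from plant import manip
import pickle
m=manip.camera_model("wrist");im=manip.capture("wrist");pickle.dump(m,open("w3.pkl","wb"))
cv2.imwrite("pics/w3.png",im);s=manip.capture("side");cv2.imwrite("pics/s3.png",s)
g=lambda im:np.clip(255*(im/255.)**0.6,0,255).astype(np.uint8)
o=np.hstack([cv2.resize(g(im[150:420,180:380]),(400,540)),cv2.resize(g(s[130:265,230:330]),(400,540))])
cv2.imwrite("pics/c3.png",o)
print(manip.get_obs()["ee_pos"],manip.get_obs()["ft_force"])
```

```text
[0.5046183  0.13588422 0.11935479] [ 0.30242049  0.7313996  -1.18313108]
```

View pics/c3.png

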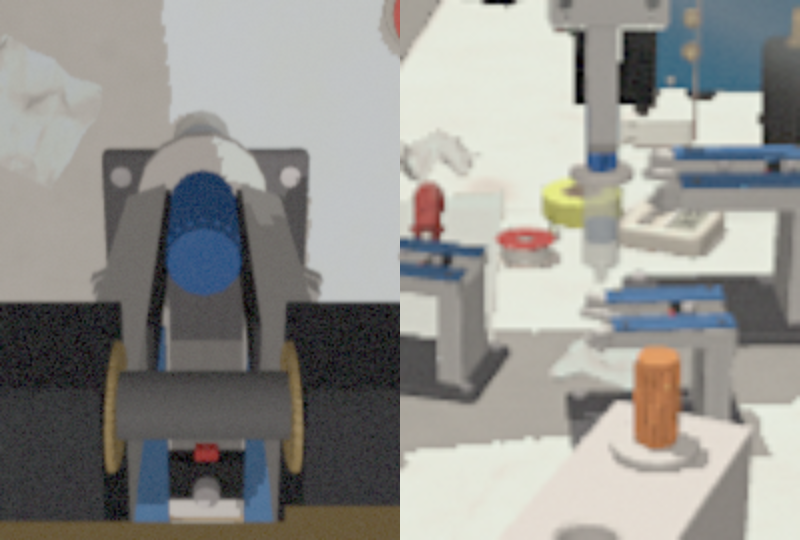

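Run:
```python
from h import *
import pickle
m=pickle.load(open("w3.pkl","rb"));im=cv2.imread("pics/w3.png")
B=blue(im);tx=np.array([-.1075,.9942,0]);tcp=np.array([.5046,.1358,.1193])
lat=lambda uv,z:((ray(m,uv,z)-tcp)@tx*1000).round(1)
for v in(345,350,392,396,400,404):
    c=np.where(B[v,180:380])[0]+180
    k=c[np.r_[True,np.diff(c)>1]],c[np.r_[np.diff(c)>1,True]]
    print(v,list(zip(*[x.tolist() for x in k])),[ (lat([a-.5,v],.107)[0],lat([b+.5,v],.107)[0]) for a,b in zip(*k)],ray(m,[[280,v]],.107)[0].round(3)[:2])
h=cv2.cvtColor(im,cv2.COLOR_BGR2HSV);r=cv2.inRange(h,(0,150,60),(8,255,255))|cv2.inRange(h,(172,150,60),(180,255,255))
for c in blobs(r,(260,310,350,400),5): p=c[:,0].mean(0);print("pin",p,lat(p,.100),ray(m,p,.100).round(4))
for c in blobs(B,(255,315,225,305)): 
    x,y,w,hh=cv2.boundingRect(c);print("cap",x,y,w,hh,lat([x+w/2-.5,y+hh-w/2],.1485))
```

```text
Traceback (most recent call last):
IndexError: boolean index did not match indexed array along axis 0; size of axis is 0 but size of corresponding boolean axis is 1
```

Run:
```python
from h import *
import pickle
m=pickle.load(open("w3.pkl","rb"));im=cv2.imread("pics/w3.png")
h=cv2.cvtColor(im,cv2.COLOR_BGR2HSV);B=cv2.inRange(h,(98,80,20),(128,255,255));tx=np.array([-.1075,.9942,0]);tcp=np.array([.5046,.1358,.1193])
lat=lambda uv,z:((ray(m,uv,z)-tcp)@tx*1000).round(1)
for v in(316,322,328,388,392,396,400,404):
    e=np.diff(np.r_[0,(B[v,180:380]>0).astype(int),0]);a=np.where(e==1)[0]+180;b=np.where(e==-1)[0]+179
    print(v,[(int(p),int(q),lat([p-.5,v],.107)[0],lat([q+.5,v],.107)[0]) for p,q in zip(a,b) if q-p>1],ray(m,[[280,v]],.107)[0].round(3)[:2])
r=cv2.inRange(h,(0,150,60),(8,255,255))|cv2.inRange(h,(172,150,60),(180,255,255))
for c in blobs(r,(260,310,350,400),5): p=c[:,0].mean(0);print("pin",p,lat(p,.100),ray(m,p,.100).round(4))
for c in blobs(B,(255,315,225,305)): 
    x,y,w,hh=cv2.boundingRect(c);print("cap",x,y,w,hh,lat([x+w/2-.5,y+hh-w/2],.1485))
```

```text
316 [] [0.555 0.14 ]
322 [(260, 262, np.float64(-14.9), np.float64(-12.8))] [0.559 0.141]
328 [(259, 262, np.float64(-15.7), np.float64(-12.9))] [0.564 0.141]
388 [(249, 264, np.float64(-24.1), np.float64(-12.3)), (301, 314, np.float64(14.2), np.float64(24.5))] [0.615 0.147]
392 [(249, 264, np.float64(-24.3), np.float64(-12.4)), (302, 314, np.float64(15.0), np.float64(24.6))] [0.619 0.147]
396 [(249, 264, np.float64(-24.4), np.float64(-12.5)), (301, 314, np.float64(14.3), np.float64(24.7))] [0.623 0.148]
400 [(248, 263, np.float64(-25.2), np.float64(-13.3)), (302, 315, np.float64(15.1), np.float64(25.6))] [0.627 0.148]
404 [(248, 263, np.float64(-25.3), np.float64(-13.3)), (302, 315, np.float64(15.2), np.float64(25.7))] [0.63  0.148]
pin [282.875  375.9375] [1.2] [[0.611  0.1486 0.1   ]]
cap 262 236 40 62 [0.4]
```

Request:
send_rows([
  {"hand":0.1,"x":0.0007,"y":0.002,"z":0,"rx":0,"ry":0,"rz":0},
  {"hand":0.1,"x":0,"y":0,"z":-0.005,"rx":0,"ry":0,"rz":0},
  {"hand":0.1,"x":0,"y":0,"z":-0.008,"rx":0,"ry":0,"rz":0},
  {"hand":0.1,"x":0,"y":0,"z":-0.007,"rx":0,"ry":0,"rz":0},
  {"hand":0.1,"x":0,"y":0,"z":0,"rx":0,"ry":0,"rz":0},
  {"hand":0.1,"x":0,"y":0,"z":0,"rx":0,"ry":0,"rz":0},
])

```text
clock: 7.9
ee_pos: [0.5241, 0.1388, 0.1162]
tcp_rot: [[-0.108, -0.0, -0.994], [0.994, -0.0, -0.108], [-0.0, -1.0, 0.0]]
ft_force: [0.3, -0.1, -0.7]
gripper_width: 0.209
```

Request:
send_rows([
  {"hand":0.1,"x":0,"y":-0.0008,"z":-0.003,"rx":0,"ry":0,"rz":0},
  {"hand":0.1,"x":0,"y":0,"z":-0.004,"rx":0,"ry":0,"rz":0},
  {"hand":0.1,"x":0,"y":0,"z":-0.004,"rx":0,"ry":0,"rz":0},
  {"hand":0.1,"x":0,"y":0,"z":-0.003,"rx":0,"ry":0,"rz":0},
  {"hand":0.1,"x":0,"y":0,"z":0,"rx":0,"ry":0,"rz":0},
])

```text
clock: 8.4
ee_pos: [0.5382, 0.1403, 0.1172]
tcp_rot: [[-0.108, 0.0, -0.994], [0.994, 0.0, -0.108], [0.0, -1.0, -0.0]]
ft_force: [-0.2, 0.1, -0.7]
gripper_width: 0.205
```

Request:
send_rows([
  {"hand":0.1,"x":0,"y":0,"z":-0.003,"rx":0,"ry":0,"rz":0},
  {"hand":0.1,"x":0,"y":0,"z":-0.003,"rx":0,"ry":0,"rz":0},
  {"hand":0.1,"x":0,"y":0,"z":-0.003,"rx":0,"ry":0,"rz":0},
  {"hand":0.1,"x":0,"y":0,"z":0,"rx":0,"ry":0,"rz":0},
])

```text
clock: 8.8
ee_pos: [0.5472, 0.1413, 0.1172]
tcp_rot: [[-0.108, 0.0, -0.994], [0.994, -0.0, -0.108], [-0.0, -1.0, -0.0]]
ft_force: [0.2, 0.1, -0.9]
gripper_width: 0.211
```

Request:
send_rows([
  {"hand":0.1,"x":0,"y":0,"z":-0.003,"rx":0,"ry":0,"rz":0},
  {"hand":0.1,"x":0,"y":0,"z":-0.003,"rx":0,"ry":0,"rz":0},
  {"hand":0.1,"x":0,"y":0,"z":-0.003,"rx":0,"ry":0,"rz":0},
  {"hand":0.1,"x":0,"y":0,"z":0,"rx":0,"ry":0,"rz":0},
])

```text
clock: 9.2
ee_pos: [0.5561, 0.1422, 0.1172]
tcp_rot: [[-0.108, 0.0, -0.994], [0.994, 0.0, -0.108], [-0.0, -1.0, -0.0]]
ft_force: [-0.5, -0.1, -1.1]
gripper_width: 0.205
```

Request:
send_rows([
  {"hand":0.1,"x":0,"y":0,"z":-0.003,"rx":0,"ry":0,"rz":0},
  {"hand":0.1,"x":0,"y":0,"z":-0.003,"rx":0,"ry":0,"rz":0},
  {"hand":0.1,"x":0,"y":0,"z":-0.003,"rx":0,"ry":0,"rz":0},
  {"hand":0.1,"x":0,"y":0,"z":0,"rx":0,"ry":0,"rz":0},
])

```text
clock: 9.6
ee_pos: [0.5651, 0.1432, 0.1172]
tcp_rot: [[-0.108, 0.0, -0.994], [0.994, -0.0, -0.108], [-0.0, -1.0, -0.0]]
ft_force: [-0.3, 0.1, -0.9]
gripper_width: 0.208
```

Request:
send_rows([
  {"hand":0.1,"x":0,"y":0,"z":-0.002,"rx":0,"ry":0,"rz":0},
  {"hand":0.1,"x":0,"y":0,"z":-0.002,"rx":0,"ry":0,"rz":0},
  {"hand":0.1,"x":0,"y":0,"z":-0.002,"rx":0,"ry":0,"rz":0},
  {"hand":0.1,"x":0,"y":0,"z":-0.002,"rx":0,"ry":0,"rz":0},
  {"hand":0.1,"x":0,"y":0,"z":0,"rx":0,"ry":0,"rz":0},
])

```text
clock: 10.1
ee_pos: [0.5729, 0.1441, 0.1172]
tcp_rot: [[-0.108, 0.0, -0.994], [0.994, 0.0, -0.108], [0.0, -1.0, -0.0]]
ft_force: [-0.2, -0.2, -1.1]
gripper_width: 0.211
```

Request:
send_rows([
  {"hand":0.1,"x":0,"y":0,"z":-0.001,"rx":0,"ry":0,"rz":0},
  {"hand":0.1,"x":0,"y":0,"z":-0.001,"rx":0,"ry":0,"rz":0},
  {"hand":0.1,"x":0,"y":0,"z":-0.001,"rx":0,"ry":0,"rz":0},
  {"hand":0.1,"x":0,"y":0,"z":0,"rx":0,"ry":0,"rz":0},
])

```text
clock: 10.5
ee_pos: [0.5755, 0.1445, 0.1171]
tcp_rot: [[-0.108, -0.001, -0.994], [0.994, 0.0, -0.108], [0.0, -1.0, 0.001]]
ft_force: [-1.8, 1.7, -1.0]
gripper_width: 0.207
```

Request:
send_rows([
  {"hand":0.1,"x":0,"y":0,"z":-0.001,"rx":0,"ry":0,"rz":0},
  {"hand":0.1,"x":0,"y":0,"z":-0.001,"rx":0,"ry":0,"rz":0},
  {"hand":0.1,"x":0,"y":0,"z":0,"rx":0,"ry":0,"rz":0},
])

```text
clock: 10.8
ee_pos: [0.5777, 0.1445, 0.1171]
tcp_rot: [[-0.108, -0.0, -0.994], [0.994, -0.0, -0.108], [-0.0, -1.0, 0.0]]
ft_force: [-2.2, 1.0, -2.3]
gripper_width: 0.21
```

Request:
send_rows([
  {"hand":0.1,"x":0,"y":0,"z":-0.001,"rx":0,"ry":0,"rz":0},
  {"hand":0.1,"x":0,"y":0,"z":-0.001,"rx":0,"ry":0,"rz":0},
  {"hand":0.1,"x":0,"y":0,"z":0,"rx":0,"ry":0,"rz":0},
])

```text
clock: 11.1
ee_pos: [0.5799, 0.1448, 0.1173]
tcp_rot: [[-0.108, 0.0, -0.994], [0.994, 0.0, -0.108], [-0.0, -1.0, -0.0]]
ft_force: [-1.2, -0.3, -2.2]
gripper_width: 0.208
```

Request:
send_rows([
  {"hand":0.1,"x":0,"y":0,"z":-0.001,"rx":0,"ry":0,"rz":0},
  {"hand":0.1,"x":0,"y":0,"z":-0.001,"rx":0,"ry":0,"rz":0},
  {"hand":0.1,"x":0,"y":0,"z":0,"rx":0,"ry":0,"rz":0},
])

```text
clock: 11.4
ee_pos: [0.582, 0.145, 0.1173]
tcp_rot: [[-0.108, 0.001, -0.994], [0.994, 0.0, -0.108], [-0.0, -1.0, -0.001]]
ft_force: [-1.2, -0.2, -1.9]
gripper_width: 0.206
```

Request:
send_rows([
  {"hand":0.1,"x":0,"y":0,"z":-0.001,"rx":0,"ry":0,"rz":0},
  {"hand":0.1,"x":0,"y":0,"z":0,"rx":0,"ry":0,"rz":0},
])

```text
clock: 11.6
ee_pos: [0.5829, 0.1451, 0.1173]
tcp_rot: [[-0.108, 0.0, -0.994], [0.994, 0.0, -0.108], [0.0, -1.0, -0.0]]
ft_force: [-1.6, 1.4, -1.1]
gripper_width: 0.21
```

Request:
send_rows([
  {"hand":0.1,"x":0,"y":0,"z":-0.001,"rx":0,"ry":0,"rz":0},
  {"hand":0.1,"x":0,"y":0,"z":0,"rx":0,"ry":0,"rz":0},
])

```text
clock: 11.8
ee_pos: [0.5839, 0.1453, 0.1173]
tcp_rot: [[-0.108, 0.0, -0.994], [0.994, 0.0, -0.108], [0.0, -1.0, -0.0]]
ft_force: [-1.5, 0.2, -2.0]
gripper_width: 0.208
```

Request:
send_rows([
  {"hand":0.1,"x":0,"y":0,"z":-0.001,"rx":0,"ry":0,"rz":0},
  {"hand":0.1,"x":0,"y":0,"z":0,"rx":0,"ry":0,"rz":0},
])

```text
clock: 12.0
ee_pos: [0.5849, 0.1454, 0.1173]
tcp_rot: [[-0.108, 0.001, -0.994], [0.994, 0.0, -0.108], [0.0, -1.0, -0.001]]
ft_force: [-0.2, 0.2, -2.4]
gripper_width: 0.212
```

Request:
send_rows([
  {"hand":0.1,"x":0,"y":0,"z":-0.001,"rx":0,"ry":0,"rz":0},
  {"hand":0.1,"x":0,"y":0,"z":0,"rx":0,"ry":0,"rz":0},
])

```text
clock: 12.2
ee_pos: [0.5859, 0.1455, 0.1173]
tcp_rot: [[-0.108, 0.001, -0.994], [0.994, 0.0, -0.108], [0.0, -1.0, -0.001]]
ft_force: [-0.1, 0.0, -1.2]
gripper_width: 0.208
```

Request:
send_rows([
  {"hand":0.1,"x":0,"y":0,"z":-0.001,"rx":0,"ry":0,"rz":0},
  {"hand":0.1,"x":0,"y":0,"z":0,"rx":0,"ry":0,"rz":0},
])

```text
clock: 12.4
ee_pos: [0.5869, 0.1456, 0.1173]
tcp_rot: [[-0.108, 0.001, -0.994], [0.994, 0.0, -0.108], [0.0, -1.0, -0.001]]
ft_force: [0.6, 0.7, -2.1]
gripper_width: 0.213
```

Request:
send_rows([
  {"hand":0.1,"x":0,"y":0,"z":-0.001,"rx":0,"ry":0,"rz":0},
  {"hand":0.1,"x":0,"y":0,"z":0,"rx":0,"ry":0,"rz":0},
])

```text
clock: 12.6
ee_pos: [0.5879, 0.1457, 0.1173]
tcp_rot: [[-0.108, 0.0, -0.994], [0.994, 0.0, -0.108], [0.0, -1.0, -0.0]]
ft_force: [1.1, 0.4, -2.2]
gripper_width: 0.203
```

Request:
send_rows([
  {"hand":0.1,"x":0,"y":0,"z":-0.001,"rx":0,"ry":0,"rz":0},
  {"hand":0.1,"x":0,"y":0,"z":0,"rx":0,"ry":0,"rz":0},
])

```text
clock: 12.8
ee_pos: [0.5888, 0.1458, 0.1173]
tcp_rot: [[-0.108, 0.0, -0.994], [0.994, 0.0, -0.108], [-0.0, -1.0, -0.0]]
ft_force: [0.7, 1.0, -1.8]
gripper_width: 0.209
```

Request:
send_rows([
  {"hand":0.1,"x":0,"y":0,"z":-0.001,"rx":0,"ry":0,"rz":0},
  {"hand":0.1,"x":0,"y":0,"z":0,"rx":0,"ry":0,"rz":0},
])

```text
clock: 13.0
ee_pos: [0.5898, 0.1459, 0.1173]
tcp_rot: [[-0.108, 0.0, -0.994], [0.994, 0.0, -0.108], [0.0, -1.0, -0.0]]
ft_force: [0.9, 0.5, -0.8]
gripper_width: 0.207
```

Request:
send_rows([
  {"hand":0.1,"x":0,"y":0,"z":-0.0007,"rx":0,"ry":0,"rz":0},
  {"hand":0.1,"x":0,"y":0,"z":0,"rx":0,"ry":0,"rz":0},
])

```text
clock: 13.2
ee_pos: [0.5904, 0.146, 0.1173]
tcp_rot: [[-0.108, 0.0, -0.994], [0.994, 0.0, -0.108], [0.0, -1.0, -0.0]]
ft_force: [0.0, -0.0, -0.2]
gripper_width: 0.206
```

Request:
send_rows([
  {"hand":0.1,"x":0,"y":0,"z":-0.0007,"rx":0,"ry":0,"rz":0},
  {"hand":0.1,"x":0,"y":0,"z":0,"rx":0,"ry":0,"rz":0},
])

```text
clock: 13.4
ee_pos: [0.5912, 0.1461, 0.1172]
tcp_rot: [[-0.108, 0.0, -0.994], [0.994, 0.0, -0.108], [-0.0, -1.0, -0.0]]
ft_force: [0.9, -0.6, -0.5]
gripper_width: 0.209
```

Request:
send_rows([
  {"hand":0.1,"x":0,"y":0,"z":-0.0005,"rx":0,"ry":0,"rz":0},
  {"hand":0.1,"x":0,"y":0,"z":0,"rx":0,"ry":0,"rz":0},
])

```text
clock: 13.6
ee_pos: [0.5916, 0.1461, 0.1173]
tcp_rot: [[-0.108, 0.0, -0.994], [0.994, 0.0, -0.108], [0.0, -1.0, -0.0]]
ft_force: [-0.3, 1.7, -1.1]
gripper_width: 0.208
```

Request:
send_rows([
  {"hand":0.1,"x":0,"y":0,"z":-0.0005,"rx":0,"ry":0,"rz":0},
  {"hand":0.1,"x":0,"y":0,"z":0,"rx":0,"ry":0,"rz":0},
])

```text
clock: 13.8
ee_pos: [0.5918, 0.1461, 0.1172]
tcp_rot: [[-0.108, -0.001, -0.994], [0.994, -0.0, -0.108], [-0.0, -1.0, 0.001]]
ft_force: [-3.2, -0.3, 0.6]
gripper_width: 0.211
```

Request:
send_rows([
  {"hand":0.1,"x":0,"y":0,"z":-0.0005,"rx":0,"ry":0,"rz":0},
  {"hand":0.1,"x":0,"y":0,"z":0,"rx":0,"ry":0,"rz":0},
])

```text
clock: 14.0
ee_pos: [0.592, 0.1461, 0.1171]
tcp_rot: [[-0.108, -0.001, -0.994], [0.994, -0.0, -0.108], [-0.0, -1.0, 0.001]]
ft_force: [-5.8, 0.1, 1.5]
gripper_width: 0.204
```

Request:
send_rows([
  {"hand":0.1,"x":0,"y":0,"z":-0.0005,"rx":0,"ry":0,"rz":0},
  {"hand":0.1,"x":0,"y":0,"z":0,"rx":0,"ry":0,"rz":0},
])

```text
clock: 14.2
ee_pos: [0.5922, 0.1461, 0.1171]
tcp_rot: [[-0.108, -0.002, -0.994], [0.994, -0.0, -0.108], [-0.0, -1.0, 0.002]]
ft_force: [-8.1, -0.5, 2.3]
gripper_width: 0.208
```

Request:
send_rows([
  {"hand":0.1,"x":0,"y":0.0005,"z":0.0005,"rx":0,"ry":0,"rz":0},
  {"hand":0.25,"x":0,"y":0,"z":0,"rx":0,"ry":0,"rz":0},
  {"hand":0.35,"x":0,"y":0,"z":0,"rx":0,"ry":0,"rz":0},
  {"hand":0.6,"x":0,"y":0,"z":0,"rx":0,"ry":0,"rz":0},
  {"hand":0.6,"x":0,"y":0,"z":0,"rx":0,"ry":0,"rz":0},
  {"hand":0.6,"x":0,"y":0,"z":0,"rx":0,"ry":0,"rz":0},
  {"hand":0.6,"x":0,"y":0,"z":0,"rx":0,"ry":0,"rz":0},
])

```text
clock: 14.9
ee_pos: [0.5925, 0.1462, 0.1167]
tcp_rot: [[-0.108, 0.0, -0.994], [0.994, -0.0, -0.108], [-0.0, -1.0, -0.0]]
ft_force: [-0.5, -0.2, 0.9]
gripper_width: 0.594
```

Request:
send_rows([
  {"hand":0.6,"x":0,"y":-0.01,"z":0,"rx":0,"ry":0,"rz":0},
  {"hand":0.6,"x":0,"y":-0.02,"z":0,"rx":0,"ry":0,"rz":0},
  {"hand":0.6,"x":0,"y":-0.03,"z":0,"rx":0,"ry":0,"rz":0},
  {"hand":0.6,"x":0,"y":-0.03,"z":0,"rx":0,"ry":0,"rz":0},
  {"hand":0.6,"x":0,"y":-0.03,"z":0.02,"rx":0,"ry":0,"rz":0},
  {"hand":0.6,"x":0,"y":0,"z":0.04,"rx":0,"ry":0,"rz":0},
  {"hand":0.6,"x":0,"y":0,"z":0.04,"rx":0,"ry":0,"rz":0},
  {"hand":0.6,"x":0,"y":0,"z":0,"rx":0,"ry":0,"rz":0},
  {"hand":0.6,"x":0,"y":0,"z":0,"rx":0,"ry":0,"rz":0},
])

```text
clock: 15.8
ee_pos: [0.4932, 0.1355, 0.2381]
tcp_rot: [[-0.108, 0.002, -0.994], [0.994, 0.0, -0.108], [0.0, -1.0, -0.002]]
ft_force: [1.3, -0.3, 0.2]
gripper_width: 0.602
```

Run:
```python
from h import *
from plant import manip
import pickle
m=manip.camera_model("wrist");im=manip.capture("wrist");pickle.dump(m,open("w4.pkl","wb"))
s=manip.capture("side");t=manip.capture("top")
for n,i in(("w4",im),("s4",s),("t4",t)):cv2.imwrite(f"pics/{n}.png",i)
g=lambda im:np.clip(255*(im/255.)**0.6,0,255).astype(np.uint8)
o=np.hstack([cv2.resize(g(im[180:420,180:380]),(400,480)),cv2.resize(g(s[130:250,230:330]),(400,480))])
cv2.imwrite("pics/c4.png",o);print(manip.get_obs()["ft_force"],manip.get_obs()["ee_pos"])
```

```text
[-0.04094509  0.16330203 -0.37478994] [0.49396523 0.13548206 0.23692001]
```

View pics/c4.png

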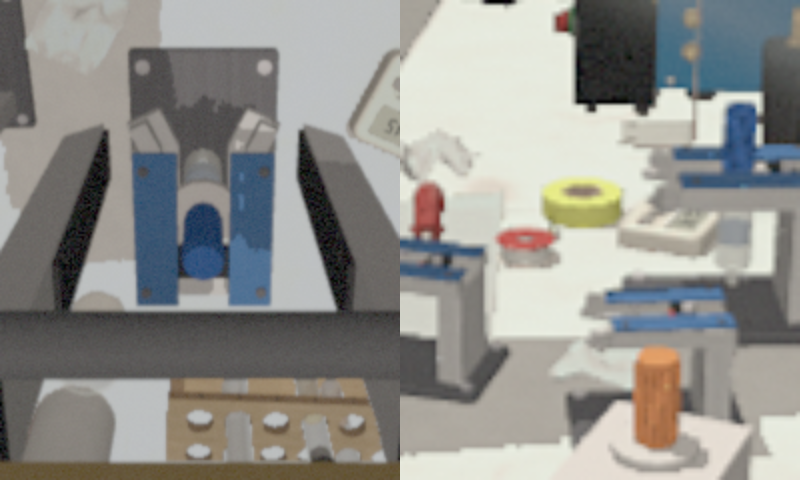

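The barrel stands upright in the slot. Its flange is under the lips, and the cap top is at wrist pixel ≈(281,308). The orange barrel is still in the rack. I'll check numerically that it stayed home, then hand in.

Run:
```python
from h import *
from plant import manip
import pickle
m=pickle.load(open("w4.pkl","rb"));im=cv2.imread("pics/w4.png");h=cv2.cvtColor(im,cv2.COLOR_BGR2HSV);B=cv2.inRange(h,(98,80,20),(128,255,255))
print("cap top",ray(m,[281.2,308.5],.145).round(4),"flange centre(z.101, near rim row)",ray(m,[281.5,274.5],.101).round(4))
r=cv2.inRange(h,(0,150,60),(8,255,255))|cv2.inRange(h,(172,150,60),(180,255,255))
print("red px near stop",int((r[290:330,255:310]>0).sum()))
t=cv2.imread("pics/t4.png")
mo=manip.camera_model("top")
for n in("top0","t4"):
    q=cv2.imread(f"pics/{n}.png");k=cv2.inRange(cv2.cvtColor(q,cv2.COLOR_BGR2HSV),(8,150,80),(25,255,255))
    for c in blobs(k,(330,362,185,225)):print(n,"orange",ray(mo,c[:,0].mean(0),.128).round(4))
manip.finish_job()
```

```text
cap top [[0.5898 0.146  0.145 ]] flange centre(z.101, near rim row) [[0.5765 0.1449 0.101 ]]
red px near stop 0
top0 orange [[ 0.55   -0.1765  0.128 ]]
t4 orange [[ 0.5499 -0.1758  0.128 ]]
the job is handed in; nothing more can be done
```

I slid the blue-capped barrel upright into the largest holder until it met the stop, let go of it there and handed the job in. No verdict is reported.

**Insertion:** I gripped the barrel by its cap, lifted it clear of the rack and moved it to the front of the slot. The wrist camera then showed it 0.7 mm off sideways, which I corrected before sliding it in. The spring balls gave about 2 N. At the stop the force rose steeply to about 8 N while the arm barely moved. I eased off, released it and moved the arm away; the job took about 16 s of the 51 s allowed.

**Last checks:**
- **Barrel upright:** in the last pictures it stands upright and free in the slot, with its flange under the lips.
- **Barrel position:** the cap top came out at (0.590, 0.146), against a tool position of (0.592, 0.146) at the stop. The 2–3 mm difference is about what reading pixels by hand gives.
- **Red pin:** no red pixels show at the stop any more. That fits a pressed pin, but the cap may also be hiding it, so the evidence is the force rise.
- **Orange barrel:** it moved less than 1 mm by the top camera.

One unused figure disagrees: my rough estimate of the flange centre from the last wrist picture came out 13 mm short of the cap position. I took a point I judged to be nearer the flange's front rim than its centre, so I did not rely on it.

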